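# Point out the paint and the brush for the next job

### The arm

A 6-joint arm with a two-finger parallel gripper is mounted at the origin on a cart in front of the work surface, level with it; the furniture and walls round the work are solid. World frame = base frame: x ahead of the robot, y to its left, z up, the work surface at z = 0. Lengths are in m, angles in rad, forces in N, time in s.
With the tool pointing down it reaches from about 0.375 to 0.9 m from the base axis. Payload 3.1 kg.
Tool frame: the origin (TCP) lies at the very end of the fingers, on their centre line; the grasp point (between the pads) lies 19 mm behind it; z points along the fingers, y is the line along which they close (so a half turn about z gives the same grasp; the last joint's range is limited). The gripper opens to 87 mm and grips with 3 to 60 N. Pads are 19 mm wide; open, the fingers measure 117 mm over their backs; the gripper's body (75 mm by 190 mm) begins 51 mm behind the grasp point.
Start: joints at [-1.333, 0.527, 1.433, -0, 1.181, -0.178], TCP at [0.252, -0.572, 0.193] pointing down, gripper open.
Joint ranges: [-3.08, 3.08], [-0.75, 2.2], [0.22, 2.44], [-1.43, 4.57], [0, 2.65], [-2.85, 2.85]. Speed limits (rad/s): [2.79, 2.79, 3.14, 3.14, 3.14, 3.14].

### API

Orientations are given as a unit quaternion [x, y, z, w].
In Python, from rig import status, viewer, robot gives the robot as it stands.
- The arm moves only by the tool arm_command, never from a script. Its arguments are lists of equal length, an entry for each row: "delta_rot": the turn, a rotation vector about the tool's x, y, z in degrees, a list of three; "delta_pos": the shift along the tool's x, y, z in m, a list of three; "gripper": the closure, from -1 (fully open) to 1 (shut). In form: {"delta_rot": [[rx, ry, rz], ...], "delta_pos": [[dx, dy, dz], ...], "gripper": [gripper, ...]}. A call has 1 to 12 rows; each row is the pose to reach, as a shift and turn from the pose commanded when the call began, along the tool's axes at that moment; what a row does not reach only later rows make up. A row lasts 1/12 s, in which the tool goes at most 41.7 mm and 7.16 degrees, less where a joint would pass 70% of its speed; a pose out of reach is approached as far as the arm can. A call with a gripper value outside its range is refused whole. The fingers move at their own pace and stop on an object; "grip_force" is the grip in N (left out, the last holds). Time passes only in rows, so rows that repeat a pose let the fingers close. It gives the time, the measured TCP pose, the force, the opening and the grip force at its end, in the units of the state.
- status.get_obs(): the state, without advancing time (a new reading comes with each control period).
- viewer.camera(name): name is "scene" or "top" or "wrist"; returns a dict with "pixels" (384x512x3 uint8, blue, green, red), "fx", "fy", "cx", "cy" (pixels), "pose" (4x4, takes a point from camera to world coordinates); the wrist camera has in their place "mount" (4x4, takes a point from camera to tool coordinates, whose origin is the TCP and whose axes are the flange's). Camera axes: x right, y down, z forward; pixel columns grow to the right and rows downward; lengths in m; the calibration is good to about 2 mm. A picture is of the moment at which its call begins: read the wrist's pose just before it. There is no depth.
- robot.hand_in(): hands the job in; it is judged then, once.
The state is a dict: "time": time; "q": joint angles; "joint_velocities": joint speeds; "joint_torque": joint torques, N m; "position": TCP position; "tool_rot": TCP orientation; "ft_force": force on the tool from outside, world axes, zero at the start; "moment": the same for the moment, N m; "grip_width": finger opening in m; "grip_force": force on a finger pad.
Only numpy, scipy, OpenCV 4.12 (cv2) and the standard library are available. Lean on these libraries where they do the work, as an engineer would, in place of code of your own. Each camera call takes 0.05 s, during which the arm holds its last target. There are 200 camera calls.

### The job

Show the helper what to take for the next job: with the fingertips, point straight down at the middle of the lid of the paint tin that stands on the open front part of the worktop (not the two narrower screw-lid tester pots beside it, nor the stock at the back) from no more than about 3 cm above it and stay there for two full seconds, then do the same over the middle of the bristles of the wider of the two brushes lying there. Touch nothing and move nothing, do not bring the fingertips low over the tester pots or over the narrower brush's bristles, and finish with the hand raised well clear above the tins.

Things in the scene. Friction and masses are not known exactly. Their poses are not given: they have to be found in the camera images.
- tin_lid (a point): Centre of the top of the paint tin: an upright round metal tin with a flat lever lid, 68 mm across, 62 mm tall, standing loose on the worktop in a loose row with the two tester pots, in any place of it, 30 mm or more from them edge to edge, 0.48 to 0.62 m ahead of the robot base (other tins and pots, farther away at the left back corner, are only stock). The point is on its axis, level with the top rim (62 mm above the worktop). z up.
- pot_a_lid (a point): Centre of the top of a tester pot: a round jar with a screw lid, 49 mm across, 60 mm tall, standing loose. A bystander, not to be pointed at. z up.
- pot_b_lid (a point): Centre of the top of the other tester pot of the same shape, 49 mm across, 60 mm tall, standing loose. A bystander, not to be pointed at. z up.
- wide_bristles (a point): Middle of the bristles of the wider brush, on their upper face, 15 mm above the worktop. The brush lies flat and loose, about 220 mm long in all, with wooden handle, metal band and a bristle part about 50 mm wide and 45 mm long; the highest part (the metal band) is 17 mm above the worktop. Its handle points roughly to +y, the bristles to -y. z up.
- narrow_bristles (a point): Middle of the bristles of the narrower brush, on their upper face, 15 mm above the worktop. The brush lies flat and loose, about 220 mm long in all, bristle part about 30 mm wide and 45 mm long, highest part 17 mm above the worktop, handle roughly to +y. A bystander, not to be pointed at. z up.
Not all that is in view belongs to the job. Leave any red look-alike of the part that bears tin_lid alone.

How it is judged:
On the way, in this order (a step that is already met when the one before it is completed fails the run):
1. the fingertips point down at the paint tin's lid, close above its middle, and dwell there (horizontal distance between the grasp point and tin_lid below 0.028 m and z of the grasp point in the frame of tin_lid between 0.008 and 0.08 m and angle between the grasp point's own z axis and vertical above 2.2 rad), for 1.5 s.
2. then they point down at the wider brush's bristles, close above their middle, and dwell there (horizontal distance between the grasp point and wide_bristles below 0.028 m and z of the grasp point in the frame of wide_bristles between 0.008 and 0.08 m and angle between the grasp point's own z axis and vertical above 2.2 rad), for 1.5 s.
At the end, for the whole second after the job is handed in: Tin, pots and brushes are all within 8 mm of where they stood, and the hand is raised: its grasp point is more than 130 mm above the worktop (distance of each of tin_lid, pot_a_lid, pot_b_lid, wide_bristles, narrow_bristles from where it was at the start of the episode below 0.008 m and height (world z) of the grasp point above 0.13 m); the robot touches nothing.
It fails at once if the robot touches anything (over 0.5 N) (contact force between any of the fingers, the arm and anything else above 0.5 N).
It fails at once if the tin, a pot or a brush is moved, lifted or knocked (8 mm) (not (distance of tin_lid from where it was at the start of the episode below 0.008 m) or not (distance of pot_a_lid from where it was at the start of the episode below 0.008 m) or not (distance of pot_b_lid from where it was at the start of the episode below 0.008 m) or not (distance of wide_bristles from where it was at the start of the episode below 0.008 m) or not (distance of narrow_bristles from where it was at the start of the episode below 0.008 m)).
It fails at once if the fingertips come low over a tester pot or the narrower brush's bristles (grasp point within 20 mm sideways and under 60 mm above) ((horizontal distance between the grasp point and pot_a_lid below 0.02 m and z of the grasp point in the frame of pot_a_lid below 0.06 m) or (horizontal distance between the grasp point and pot_b_lid below 0.02 m and z of the grasp point in the frame of pot_b_lid below 0.06 m) or (horizontal distance between the grasp point and narrow_bristles below 0.02 m and z of the grasp point in the frame of narrow_bristles below 0.06 m)).
It also fails if it takes over 48 s, if anything falls off the work surface, if the arm or the gripper's body presses on something with over 40 N, if the wrist force passes 120 N, or if a joint passes its speed limit or range.

## Working session

There is one attempt and no reset: what is moved stays moved. The work goes in short steps, Python scripts to look and compute and a tool call to move; the robot and the scene stay as the last step left them, time stands still between calls to the robot, and variables do not carry over. Pictures are saved under pics/ and viewed, at most 10 in all, crops included, and the job is handed in when it is done.

Besides the shell and the picture viewer there is one more tool, called after "Emit:" as name(argument=value, ...) on one line, values as JSON. arm_command: Moves the arm, as the interface text tells. Its arguments: {"type":"object","properties":{"delta_rot":{"type":"array","items":{"type":"array","items":{"type":"number"}}},"delta_pos":{"type":"array","items":{"type":"array","items":{"type":"number"}}},"gripper":{"type":"array","items":{"type":"number"}},"grip_force":{"type":"number"}},"required":["delta_rot","delta_pos","gripper"]}

```bash
mkdir -p pics; python3 - <<'E'
from rig import status, viewer
import cv2, numpy as np, pickle
o=status.get_obs(); print(o['time'],o['position'],o['tool_rot'],o['grip_width'])
d={}
for n in ("top","scene"):
    c=viewer.camera(n); d[n]=c; cv2.imwrite(f"pics/{n}0.png",c["pixels"])
    print(n,c['fx'],c['cx'],c['cy'],np.round(c['pose'],3).tolist())
pickle.dump(d,open('cams.pkl','wb'))
E
```

```text
0.0 [ 0.25229212 -0.57096851  0.19228431] [ 9.78465266e-01  2.06408812e-01 -3.33924060e-05 -1.06012489e-03] 0.086889307648941
top 447.85085509437283 251.10708720465658 183.6338086690604 [[0.012, -0.985, 0.169, 0.394], [-1.0, -0.01, 0.013, -0.071], [-0.011, -0.17, -0.985, 1.026], [0.0, 0.0, 0.0, 1.0]]
scene 481.22810538085156 262.4593161492324 188.9376758017042 [[-0.764, -0.31, 0.567, -0.029], [-0.646, 0.389, -0.657, 0.634], [-0.017, -0.868, -0.497, 0.597], [0.0, 0.0, 0.0, 1.0]]
```

View pics/top0.png

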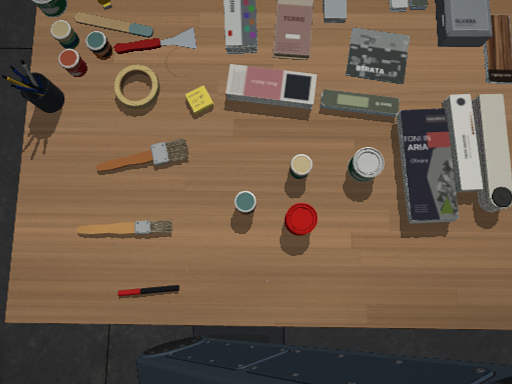

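View pics/scene0.png

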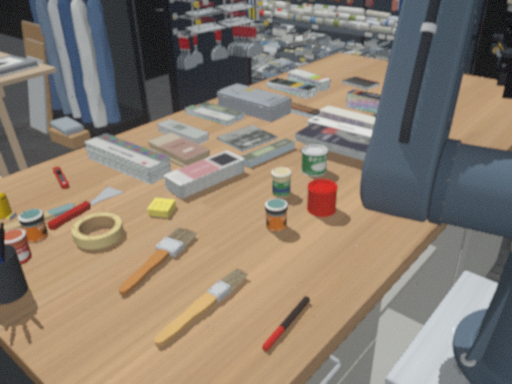

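The top view shows the tin with its metal lid at about (367,163) and the pots at (301,166) and (245,202). The red look-alike is at (301,218). The wide bristles are at about (176,152) and the narrow ones at (163,228). In the scene view the tin lid is at about (314,150) and the wide bristles at (183,238). I'll zoom in to get exact pixels.

```bash
python3 - <<'E'
import cv2,numpy as np
t=cv2.imread('pics/top0.png');s=cv2.imread('pics/scene0.png')
f=lambda i,x,y,w,h,k:cv2.resize(i[y:y+h,x:x+w],None,fx=k,fy=k,interpolation=cv2.INTER_CUBIC)
a=np.vstack([np.hstack([f(t,335,135,65,50,6),f(t,140,130,65,50,6)]),np.hstack([f(s,285,135,65,50,6),f(s,150,220,65,50,6)])])
cv2.imwrite('pics/crop.png',a)
E
```

```text
(no output)
```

View pics/crop.png

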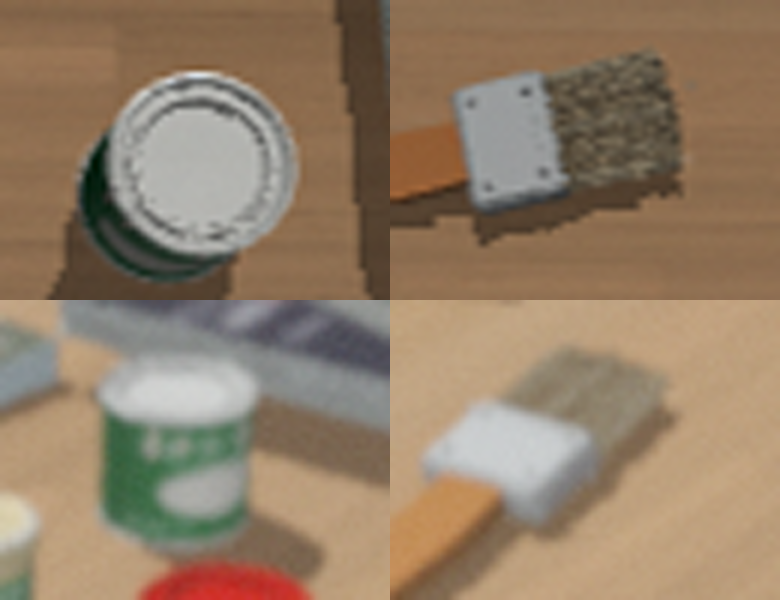

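The crop shows the tin lid centre at top (368.5,162) and scene (314.5,149.5). The wide bristle middle is at top (177,150) and scene (183,235).

```bash
cat > tri.py <<'E'
import numpy as np, pickle, cv2
d=pickle.load(open('cams.pkl','rb'))
def P(c):
    K=np.array([[c['fx'],0,c['cx']],[0,c['fy'],c['cy']],[0,0,1]]); return K@np.linalg.inv(c['pose'])[:3]
def plane(c,uv,z):
    r=c['pose'][:3,:3]@[(uv[0]-c['cx'])/c['fx'],(uv[1]-c['cy'])/c['fy'],1]; o=c['pose'][:3,3]
    return (o+r*(z-o[2])/r[2])[:2]
E
python3 - <<'E'
from tri import *
np.set_printoptions(precision=4,suppress=True)
for n,a,b,z in [('tin',(368.5,162),(314.5,149.5),.062),('pa',(301,165),(282,174),.06),('pb',(245,202),(276,205),.06),('wide',(177,150),(183,235),.015),('nar',(162,228),(236,280),.015),('red',(301,218),(322,187),.062)]:
    X=cv2.triangulatePoints(P(d['top']),P(d['scene']),np.array(a,float),np.array(b,float))[:,0]; 
    print(n,X[:3]/X[3],plane(d['top'],a,z),plane(d['scene'],b,z))
c=d['top']
print('tin dia',np.linalg.norm(plane(c,(353,162),.062)-plane(c,(384.5,162),.062)),'bristle w',np.linalg.norm(plane(c,(168,143.5),.015)-plane(c,(170.5,162),.015)))
from rig import status
from scipy.spatial.transform import Rotation as R
o=status.get_obs();print(R.from_quat(o['tool_rot']).as_matrix())
E
```

```text
tin [ 0.6096 -0.3157  0.0614] [ 0.61   -0.3152] [ 0.6084 -0.3149]
pa [ 0.6025 -0.1688  0.053 ] [ 0.6024 -0.1673] [ 0.5931 -0.159 ]
pb [ 0.5195 -0.045   0.0571] [ 0.519  -0.0451] [ 0.5167 -0.0413]
wide [0.6442 0.1152 0.0126] [0.6451 0.116 ] [0.6397 0.1168]
nar [0.4639 0.1441 0.0061] [0.4638 0.1427] [0.4559 0.1513]
red [ 0.4851 -0.1668  0.0593] [ 0.4853 -0.1662] [ 0.4822 -0.163 ]
tin dia 0.06897311706988768 bristle w 0.04474156493338826
[[ 0.9148  0.4039 -0.0005]
 [ 0.4039 -0.9148  0.0019]
 [ 0.0003 -0.0019 -1.    ]]
```

The heights agree with the text: tin lid 0.061 against 0.062, bristles 0.013 against 0.015. The tin diameter comes out at 69 mm. I'll move across high, with the fingers nearly closed.

Emit:
arm_command(delta_rot=[[0,0,0],[0,0,0],[0,0,0],[0,0,0],[0,0,0],[0,0,0],[0,0,0],[0,0,0],[0,0,0],[0,0,0],[0,0,0],[0,0,0]], delta_pos=[[0.005,-0.001,0],[0.02,-0.004,0],[0.04,-0.008,0],[0.06,-0.013,0],[0.08,-0.017,0],[0.1,-0.021,0],[0.12,-0.025,0],[0.14,-0.029,0],[0.16,-0.033,0],[0.18,-0.038,0],[0.195,-0.041,0],[0.2,-0.042,0]], gripper=[0.8,0.8,0.8,0.8,0.8,0.8,0.8,0.8,0.8,0.8,0.8,0.8])

```text
time: 1.1
position: [0.4209, -0.4495, 0.1931]
tool_rot: [0.978, 0.208, 0.0, -0.001]
ft_force: [-0.2, -1.1, 0.3]
grip_width: 0.0159
grip_force: 0.0
```

Emit:
arm_command(delta_rot=[[0,0,0],[0,0,0],[0,0,0],[0,0,0],[0,0,0],[0,0,0],[0,0,0],[0,0,0],[0,0,0],[0,0,0],[0,0,0],[0,0,0]], delta_pos=[[0.006,-0.001,0],[0.025,-0.005,0],[0.05,-0.01,0],[0.075,-0.016,0],[0.1,-0.021,0],[0.125,-0.026,0],[0.15,-0.031,0],[0.175,-0.037,0],[0.2,-0.042,0],[0.22,-0.046,0],[0.23,-0.048,0],[0.23,-0.048,0]], gripper=[0.8,0.8,0.8,0.8,0.8,0.8,0.8,0.8,0.8,0.8,0.8,0.8])

```text
time: 2.1
position: [0.6108, -0.3144, 0.193]
tool_rot: [0.978, 0.207, 0.0, -0.0]
ft_force: [0.2, 0.3, -0.9]
grip_width: 0.0088
grip_force: 0.0
```

I'm above the tin, so I'll check with the wrist camera before descending.

```bash
python3 - <<'E'
from rig import status, viewer
import cv2, numpy as np
from scipy.spatial.transform import Rotation as R
o=status.get_obs();c=viewer.camera('wrist')
T=np.eye(4);T[:3,:3]=R.from_quat(o['tool_rot']).as_matrix();T[:3,3]=o['position'];M=np.linalg.inv(T@c['mount'])
im=c['pixels'].copy()
for X,r in(([.61,-.3152,.062],.034),):
    pts=[[X[0]+r*np.cos(a),X[1]+r*np.sin(a),X[2],1] for a in np.linspace(0,6.28,40)]+[X+[1]]
    for p in pts:
        q=M@p; cv2.circle(im,(int(c['fx']*q[0]/q[2]+c['cx']),int(c['fy']*q[1]/q[2]+c['cy'])),1,(0,0,255),-1)
cv2.imwrite('pics/w1.png',im);print(o['position'])
E
```

```text
[ 0.6108155  -0.31436257  0.19299325]
```

View pics/w1.png

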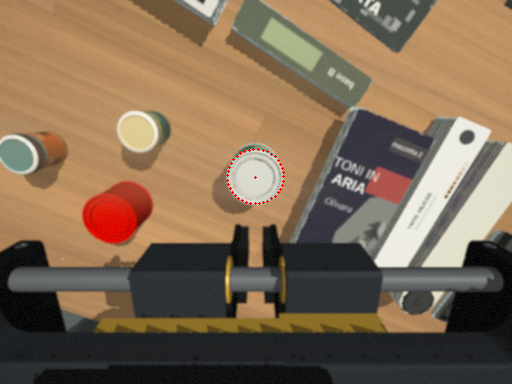

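The predicted rim (red dots, centre about (255,177)) lies on the silver lid in the wrist picture, so the measurement is confirmed. Next I descend 105 mm, which puts the tips about 26 mm above the lid, and dwell.

Emit:
arm_command(delta_rot=[[0,0,0],[0,0,0],[0,0,0],[0,0,0],[0,0,0],[0,0,0],[0,0,0],[0,0,0],[0,0,0],[0,0,0],[0,0,0],[0,0,0]], delta_pos=[[0,0,0.005],[0,0,0.015],[0,0,0.03],[0,0,0.045],[0,0,0.06],[0,0,0.075],[0,0,0.088],[0,0,0.097],[0,0,0.102],[0,0,0.105],[0,0,0.105],[0,0,0.105]], gripper=[0.8,0.8,0.8,0.8,0.8,0.8,0.8,0.8,0.8,0.8,0.8,0.8])

```text
time: 3.15
position: [0.6099, -0.316, 0.0888]
tool_rot: [0.978, 0.206, 0.0, 0.0]
ft_force: [0.2, -0.8, -0.0]
grip_width: 0.0089
grip_force: 0.0
```

Emit:
arm_command(delta_rot=[[0,0,0],[0,0,0],[0,0,0],[0,0,0],[0,0,0],[0,0,0],[0,0,0],[0,0,0],[0,0,0],[0,0,0],[0,0,0],[0,0,0]], delta_pos=[[0,0,0],[0,0,0],[0,0,0],[0,0,0],[0,0,0],[0,0,0],[0,0,0],[0,0,0],[0,0,0],[0,0,0],[0,0,0],[0,0,0]], gripper=[0.8,0.8,0.8,0.8,0.8,0.8,0.8,0.8,0.8,0.8,0.8,0.8])

```text
time: 4.15
position: [0.6094, -0.3157, 0.0882]
tool_rot: [0.978, 0.206, -0.0, -0.0]
ft_force: [0.9, -0.6, -0.0]
grip_width: 0.0083
grip_force: 0.0
```

Emit:
arm_command(delta_rot=[[0,0,0],[0,0,0],[0,0,0],[0,0,0],[0,0,0],[0,0,0],[0,0,0],[0,0,0],[0,0,0],[0,0,0],[0,0,0],[0,0,0]], delta_pos=[[0,0,0],[0,0,0],[0,0,0],[0,0,0],[0,0,0],[0,0,0],[0,0,0],[0,0,0],[0,0,0],[0,0,0],[0,0,0],[0,0,0]], gripper=[0.8,0.8,0.8,0.8,0.8,0.8,0.8,0.8,0.8,0.8,0.8,0.8])

```text
time: 5.15
position: [0.6095, -0.3157, 0.0883]
tool_rot: [0.978, 0.206, -0.0, 0.0]
ft_force: [-0.5, 0.2, 0.7]
grip_width: 0.0086
grip_force: 0.0
```

Emit:
arm_command(delta_rot=[[0,0,0],[0,0,0],[0,0,0],[0,0,0],[0,0,0],[0,0,0]], delta_pos=[[0,0,0],[0,0,0],[0,0,0],[0,0,0],[0,0,0],[0,0,0]], gripper=[0.8,0.8,0.8,0.8,0.8,0.8])

```text
time: 5.65
position: [0.6095, -0.3157, 0.0882]
tool_rot: [0.978, 0.206, -0.0, -0.0]
ft_force: [0.1, 0.1, 0.4]
grip_width: 0.0089
grip_force: 0.0
```

Emit:
arm_command(delta_rot=[[0,0,0],[0,0,0],[0,0,0],[0,0,0],[0,0,0],[0,0,0],[0,0,0],[0,0,0],[0,0,0],[0,0,0],[0,0,0],[0,0,0]], delta_pos=[[0,0,-0.005],[0,0,-0.015],[0,0,-0.03],[0,0,-0.045],[0,0,-0.06],[0,0,-0.075],[0,0,-0.088],[0,0,-0.097],[0,0,-0.105],[0,0,-0.11],[0,0,-0.11],[0,0,-0.11]], gripper=[0.8,0.8,0.8,0.8,0.8,0.8,0.8,0.8,0.8,0.8,0.8,0.8])

```text
time: 6.65
position: [0.6093, -0.3156, 0.1981]
tool_rot: [0.978, 0.206, -0.0, -0.0]
ft_force: [0.3, -0.8, 0.8]
grip_width: 0.0089
grip_force: 0.0
```

Emit:
arm_command(delta_rot=[[0,0,0],[0,0,0],[0,0,0],[0,0,0],[0,0,0],[0,0,0],[0,0,0],[0,0,0],[0,0,0],[0,0,0],[0,0,0],[0,0,0]], delta_pos=[[0.003,-0.006,0],[0.011,-0.02,0],[0.022,-0.04,0],[0.033,-0.06,0],[0.044,-0.08,0],[0.054,-0.1,0],[0.065,-0.12,0],[0.076,-0.14,0],[0.087,-0.16,0],[0.096,-0.177,0],[0.101,-0.186,0],[0.103,-0.19,0]], gripper=[0.8,0.8,0.8,0.8,0.8,0.8,0.8,0.8,0.8,0.8,0.8,0.8])

```text
time: 7.65
position: [0.6264, -0.0973, 0.1978]
tool_rot: [0.978, 0.208, -0.001, -0.001]
ft_force: [0.7, -0.4, -0.3]
grip_width: 0.0088
grip_force: 0.0
```

Emit:
arm_command(delta_rot=[[0,0,0],[0,0,0],[0,0,0],[0,0,0],[0,0,0],[0,0,0],[0,0,0],[0,0,0],[0,0,0],[0,0,0],[0,0,0],[0,0,0]], delta_pos=[[0.003,-0.006,0],[0.011,-0.02,0],[0.022,-0.04,0],[0.033,-0.06,0],[0.044,-0.08,0],[0.054,-0.1,0],[0.065,-0.12,0],[0.076,-0.14,0],[0.087,-0.16,0],[0.098,-0.18,0],[0.103,-0.19,0],[0.103,-0.19,0]], gripper=[0.8,0.8,0.8,0.8,0.8,0.8,0.8,0.8,0.8,0.8,0.8,0.8])

```text
time: 8.65
position: [0.6444, 0.1169, 0.1981]
tool_rot: [0.978, 0.207, 0.0, -0.0]
ft_force: [-0.0, -0.6, -0.1]
grip_width: 0.0085
grip_force: 0.0
```

```bash
python3 - <<'E'
from rig import status, viewer
import cv2, numpy as np
from scipy.spatial.transform import Rotation as R
o=status.get_obs();c=viewer.camera('wrist')
T=np.eye(4);T[:3,:3]=R.from_quat(o['tool_rot']).as_matrix();T[:3,3]=o['position'];M=np.linalg.inv(T@c['mount'])
im=c['pixels'].copy()
for X in([.645,.1155,.015],[.464,.143,.015]):
    q=M@(X+[1]); cv2.circle(im,(int(c['fx']*q[0]/q[2]+c['cx']),int(c['fy']*q[1]/q[2]+c['cy'])),3,(0,0,255),-1)
cv2.imwrite('pics/w2.png',im);print(o['position'])
E
```

```text
[0.64439374 0.1169116  0.19805715]
```

View pics/w2.png

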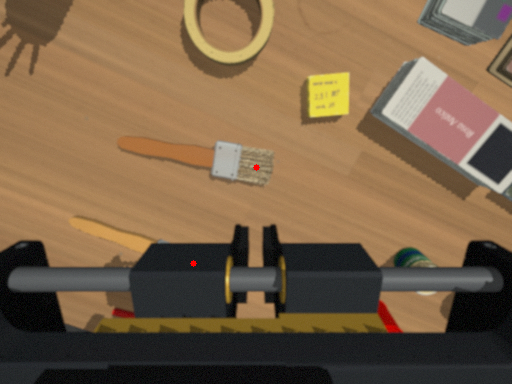

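The red dot at (256,167) sits in the middle of the wide bristles, so I'll descend 155 mm (tips about 27 mm above) and dwell, then rise.

Emit:
arm_command(delta_rot=[[0,0,0],[0,0,0],[0,0,0],[0,0,0],[0,0,0],[0,0,0],[0,0,0],[0,0,0],[0,0,0],[0,0,0],[0,0,0],[0,0,0]], delta_pos=[[0,0,0.006],[0,0,0.02],[0,0,0.04],[0,0,0.06],[0,0,0.08],[0,0,0.1],[0,0,0.118],[0,0,0.133],[0,0,0.144],[0,0,0.151],[0,0,0.155],[0,0,0.155]], gripper=[0.8,0.8,0.8,0.8,0.8,0.8,0.8,0.8,0.8,0.8,0.8,0.8])

```text
time: 9.7
position: [0.6442, 0.1144, 0.0426]
tool_rot: [0.979, 0.206, -0.001, -0.0]
ft_force: [0.2, -1.1, -0.3]
grip_width: 0.0087
grip_force: 0.0
```

Emit:
arm_command(delta_rot=[[0,0,0],[0,0,0],[0,0,0],[0,0,0],[0,0,0],[0,0,0],[0,0,0],[0,0,0],[0,0,0],[0,0,0],[0,0,0],[0,0,0]], delta_pos=[[0,0,0],[0,0,0],[0,0,0],[0,0,0],[0,0,0],[0,0,0],[0,0,0],[0,0,0],[0,0,0],[0,0,0],[0,0,0],[0,0,0]], gripper=[0.8,0.8,0.8,0.8,0.8,0.8,0.8,0.8,0.8,0.8,0.8,0.8])

```text
time: 10.7
position: [0.6444, 0.1151, 0.0432]
tool_rot: [0.978, 0.206, -0.0, -0.0]
ft_force: [0.2, -0.0, -0.1]
grip_width: 0.0088
grip_force: 0.0
```

Emit:
arm_command(delta_rot=[[0,0,0],[0,0,0],[0,0,0],[0,0,0],[0,0,0],[0,0,0],[0,0,0],[0,0,0],[0,0,0],[0,0,0],[0,0,0],[0,0,0]], delta_pos=[[0,0,0],[0,0,0],[0,0,0],[0,0,0],[0,0,0],[0,0,0],[0,0,0],[0,0,0],[0,0,0],[0,0,0],[0,0,0],[0,0,0]], gripper=[0.8,0.8,0.8,0.8,0.8,0.8,0.8,0.8,0.8,0.8,0.8,0.8])

```text
time: 11.7
position: [0.6444, 0.1151, 0.0432]
tool_rot: [0.978, 0.206, -0.0, -0.0]
ft_force: [-0.2, 0.0, 0.3]
grip_width: 0.0087
grip_force: 0.0
```

Emit:
arm_command(delta_rot=[[0,0,0],[0,0,0],[0,0,0],[0,0,0],[0,0,0],[0,0,0]], delta_pos=[[0,0,0],[0,0,0],[0,0,0],[0,0,0],[0,0,0],[0,0,0]], gripper=[0.8,0.8,0.8,0.8,0.8,0.8])

```text
time: 12.2
position: [0.6444, 0.1151, 0.0432]
tool_rot: [0.978, 0.206, -0.0, -0.0]
ft_force: [0.5, -0.6, 0.5]
grip_width: 0.0089
grip_force: 0.0
```

Emit:
arm_command(delta_rot=[[0,0,0],[0,0,0],[0,0,0],[0,0,0],[0,0,0],[0,0,0],[0,0,0],[0,0,0],[0,0,0],[0,0,0],[0,0,0],[0,0,0]], delta_pos=[[0,0,-0.006],[0,0,-0.02],[0,0,-0.04],[0,0,-0.06],[0,0,-0.08],[0,0,-0.1],[0,0,-0.12],[0,0,-0.14],[0,0,-0.155],[0,0,-0.165],[0,0,-0.17],[0,0,-0.17]], gripper=[0.8,0.8,0.8,0.8,0.8,0.8,0.8,0.8,0.8,0.8,0.8,0.8])

```text
time: 13.2
position: [0.645, 0.1152, 0.2146]
tool_rot: [0.978, 0.206, 0.001, 0.0]
ft_force: [-0.1, -0.6, -0.3]
grip_width: 0.0089
grip_force: 0.0
```

Emit:
arm_command(delta_rot=[[0,0,0],[0,0,0],[0,0,0],[0,0,0]], delta_pos=[[0,0,0],[0,0,0],[0,0,0],[0,0,0]], gripper=[0.8,0.8,0.8,0.8])

```text
time: 13.53
position: [0.6438, 0.1151, 0.212]
tool_rot: [0.978, 0.206, -0.001, -0.0]
ft_force: [-0.6, 0.5, 0.7]
grip_width: 0.0087
grip_force: 0.0
```

```bash
python3 -c "
from rig import robot
print(robot.hand_in())"
```

```text
the job is handed in; nothing more can be done
None
```

I pointed at the paint tin's lid and then the wide brush's bristles, over 2 s each with the tips about 27 mm above, with no sign of contact in the force readings; I handed in at 13.5 s with the fingertips 0.21 m up, and no verdict was returned.

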